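# Print station set-up: clear the ink pots, set the dial, lay out the squeegee

## Robot

A 6-joint arm with a two-finger parallel gripper is mounted at the origin on the work surface. World frame = base frame: x ahead of the robot, y to its left, z up, the work surface at z = 0. Lengths are in mm, angles in rad, forces in N, time in s.
With the tool pointing down it reaches from about 400 to 825 mm from the base axis. Payload 7 kg.
Tool frame: the origin (TCP) lies at the very end of the fingers, on their centre line; the grasp point (between the pads) lies 19 mm behind it; z points along the fingers, y is the direction in which the jaws open and shut (so a half turn about z gives the same grasp; the last joint's range is limited). The gripper opens to 88 mm and grips with 3 to 60 N. Pads are 19 mm wide; open, the fingers measure 130 mm over their backs; the gripper's body (78 mm by 193 mm) begins 47 mm behind the grasp point.
Start: joints at [1.505, 0.359, 0.012, 0, -1.224, -0.288], TCP at [233.871, 633.166, 226.561] pointing down, gripper open.
Joint ranges: [-3.07, 3.07], [-1.43, 2.12], [-1.02, 1.25], [-3.03, 1.67], [-3.05, -0], [-3.03, 3.03]. Speed limits (rad/s): [2.39, 2.39, 3.01, 3.14, 3.14, 3.14].

## Interface

Orientations are given as a unit quaternion [x, y, z, w].
In Python, from plant import bot gives the robot as it stands. Calls block until the motion is done:
- bot.move_ptp(position, orientation): joint-space move of the TCP to a pose.
- bot.line_to(position, velocity=150, ori=None): straight line of the TCP; ori=None keeps the orientation; velocity is the mean speed in mm/s.
- bot.move_joints(angles): joint-space move.
- bot.move_gripper(opening, force=None): finger opening in mm; force is the grip in N (None keeps the last); returns when the fingers have stopped.
- bot.pause(seconds).
- bot.solve_ik(position, orientation): joint angles nearest the present ones, or None.
- bot.read_state(): the state.
- bot.camera(name): name is "scene" or "top"; returns the picture (420x560x3 uint8, red, green, blue); there is no depth.
- bot.get_calibration(name): a dict with "fx", "fy", "cx", "cy" (pixels), "distortion" ([k1, k2, p1, p2, k3] as OpenCV has them; the pictures are not rectified), "view" (4x4, takes a point from world to camera coordinates). Camera axes: x right, y up, looking along -z (the intrinsics and any distortion apply to the point x, -y, -z); pixel columns grow to the right and rows downward; lengths in mm; the calibration is good to about 2 mm. A picture is of the moment at which its call begins. get_calibration takes no time and is no camera call.
A pose or a line that the arm cannot do raises bot.Unreachable and nothing moves.
- bot.close_job(): hands the job in, once; it reports no verdict.
The state is a dict: "t": time; "joint_pos": joint angles; "qvel": joint speeds; "tau": joint torques, N m; "tcp_pos": TCP position; "eef_rot": TCP orientation; "contact_force": force on the tool from outside, world axes, zero at the start; "moment": the same for the moment, N m; "width": finger opening in mm.
Only numpy, scipy, OpenCV 4.12 (cv2) and the standard library are available. Lean on these libraries where they do the work, as an engineer would, in place of code of your own. Each camera call takes 0.05 s, during which the arm holds its last target.

## Task

Get the print station ready for the next job. First clear all the closed ink pots off the white pallet, standing each one upright inside its own empty ring mark on the grey board. Then turn the outer (coarse) knob until the fork's two prongs stand centrally either side of the index tab on the dial, after that turn the inner (fine) knob until the needle's tip points straight at the tab, and last lay the squeegee flat inside the rectangle marked on the pallet, lengthwise; do not push the needle itself, and leave the other things on the bench where they are.

Things in the scene. Friction and masses are not known exactly. Their poses are not given: they have to be found in the camera images.
- station: Print station, fixed at a new place and yaw each time. x away from the robot, y left, z up; origin on the bench under the white pallet's middle. Pallet 200 (x) by 300 (y) mm, top 26 mm high. At its far edge an orange dial plate, x 100 to 280, y -130 to 130 mm, 45 mm high, with two coaxial upright black knobs at x 150, y 0.
- coarse_mid (a point): Centre of the outer (lower, coarse) knob: black cylinder 60 mm across, 25 mm high, from 72 to 97 mm above the bench, on a pedestal 40 mm across. Grip it across its diameter from above, astride the fine knob; fork and needle turn below it, under 62 mm high.
- coarse (a joint): Angle of the coarse knob, rad, 0 to 3.0 between stops, growing clockwise seen from above. It carries fork, needle and fine knob round with it, 1 to 1. At 0 the fork points to station +y (left). Starts between 0 and 0.4; the tab always lies clockwise of the fork, 1.1 to 2.8 rad on. Friction about 0.1 N m; stays where it is left.
- fine (a joint): Angle of the inner (upper, fine) knob against the coarse one: black cylinder 30 mm across, 34 mm high, 98 to 132 mm above the bench, on the same axis. Rad, 0 to 5 between stops, growing clockwise from above. Each rad turns the needle 0.1 rad the same way (10 mm at its tip); the fork stays. Starts 0.3 to 0.9: needle 0.16 to 0.22 rad anticlockwise of the fork's middle. Friction 0.02 N m.
- fork_mid (a point): Middle of the aluminium fork fast on the coarse knob, pointing outwards over the dial plate, 54 mm high: two prongs 5 mm wide, 56 mm apart centre to centre. This point lies midway between their tips, 98 mm from the knobs' axis, 58 mm above the bench.
- needle: Dark needle, 4 mm wide, turning about the knobs' axis between the prongs, 58 mm above the bench. Origin on the axis (see needle_tip). Not to be pushed by hand.
- needle_tip (a point): The needle's tip, 98 mm from the knobs' axis, 58 mm above the bench.
- index_tip (a point): Inner tip of the index tab: dark blade 4 mm wide on a steel clip 14 mm wide, fixed near the rim of the dial plate, elsewhere round it each time, pointing at the knobs' axis. This point is 98 mm from the axis, 58 mm above the bench. The prongs come to stand either side of the tab; the needle is set when the two tips meet.
- squeegee_spot (a point): Centre of the rectangle marked with a dark line on the pallet's top (26 mm above the bench): 76 mm along station x by 174 mm along station y. Axes like the station's.
- squeegee: Hand squeegee lying flat on the bench at the right: 150 mm long (its y), wooden handle 30 mm wide, 26 mm high, black rubber blade 9 mm thick along its +x side (8.5 to 17.5 mm high); 52 mm wide in all, gripped across that. Origin on its underside, mid length and mid width. About 0.2 kg. Either way round will do.
- ring0 (a point): Centre of one of six black ring marks, 84 mm across, on top of the grey pot board (300 by 200 mm, 8 mm thick, fixed on the bench at the left, at a different place and yaw each time); 3 rows by 2, 96 mm apart. Room for one pot.
- ring1 (a point): Centre of one of six black ring marks, 84 mm across, on top of the grey pot board (300 by 200 mm, 8 mm thick, fixed on the bench at the left, at a different place and yaw each time); 3 rows by 2, 96 mm apart. Room for one pot.
- ring2 (a point): Centre of one of six black ring marks, 84 mm across, on top of the grey pot board (300 by 200 mm, 8 mm thick, fixed on the bench at the left, at a different place and yaw each time); 3 rows by 2, 96 mm apart. Room for one pot.
- ring3 (a point): Centre of one of six black ring marks, 84 mm across, on top of the grey pot board (300 by 200 mm, 8 mm thick, fixed on the bench at the left, at a different place and yaw each time); 3 rows by 2, 96 mm apart. Room for one pot.
- ring4 (a point): Centre of one of six black ring marks, 84 mm across, on top of the grey pot board (300 by 200 mm, 8 mm thick, fixed on the bench at the left, at a different place and yaw each time); 3 rows by 2, 96 mm apart. Room for one pot.
- ring5 (a point): Centre of one of six black ring marks, 84 mm across, on top of the grey pot board (300 by 200 mm, 8 mm thick, fixed on the bench at the left, at a different place and yaw each time); 3 rows by 2, 96 mm apart. Room for one pot.
- pot0: Closed ink pot, white plastic with a grey lid, 56 mm across and 50 mm high, standing on the pallet; round and solid, about 0.2 kg. Origin at the centre of its underside. May be absent.
- pot1: Closed ink pot, white plastic with a grey lid, 56 mm across and 50 mm high, standing on the pallet; round and solid, about 0.2 kg. Origin at the centre of its underside. May be absent.
- pot2: Closed ink pot, white plastic with a grey lid, 56 mm across and 50 mm high, standing on the pallet; round and solid, about 0.2 kg. Origin at the centre of its underside. May be absent.
- pot3: Closed ink tin, steel with a dark lid, 50 mm across and 60 mm high, standing on the pallet; round and solid, about 0.2 kg. Origin at the centre of its underside. May be absent.
- pot4: Closed ink tin, steel with a dark lid, 50 mm across and 60 mm high, standing on the pallet; round and solid, about 0.2 kg. Origin at the centre of its underside. May be absent.
- pot5: Closed ink tin, steel with a dark lid, 50 mm across and 60 mm high, standing on the pallet; round and solid, about 0.2 kg. Origin at the centre of its underside. May be absent.
- tape: Bystander: roll of tape, 90 mm across, loose on the bench; leave it where it is.
- spatula: Bystander: spatula, loose on the bench; leave it where it is.

How it is judged:
By the outcome, as a careful person would: the job done as asked, in the order asked, and still so for the second after the job is handed in, with the robot touching nothing.
Of pot0, pot1, pot2, pot3, pot4, pot5 only 4 to 6 are there at a start; the rules pass over those that are not, and their reading is None.
At some moment in a run one of pot0, pot1, pot2, pot3, pot4, pot5, squeegee may be knocked a few centimetres aside while the robot is not near it.
Once in a run the grip may slacken for a moment while it holds something.
It also fails if it takes over 210 s, if anything falls off the work surface, if the arm or the gripper's body presses on something with over 40 N, if the wrist force passes 120 N, or if a joint passes its speed limit or range.

## Working session

There is one attempt and no reset: what is moved stays moved. The work goes in short steps, each a Python script; the robot and the scene stay as the last script left them, time stands still between calls to the robot, and variables do not carry over. Pictures are saved under pics/ and viewed, and the job is handed in when it is done.

```bash
ls; mkdir -p pics; python3 - <<'E'
from plant import bot
import cv2
for n in("scene","top"):
    im=bot.camera(n); cv2.imwrite(f"pics/{n}0.png",im[:,:,::-1])
    print(n,bot.get_calibration(n))
s=bot.read_state(); print(s)
E
```

```text
pics
scene {'fx': 455.1436602441683, 'fy': 455.1436602441683, 'cx': 287.03762082647637, 'cy': 214.76039001259775, 'distortion': array([0.04555873, 0.        , 0.        , 0.        , 0.        ]), 'view': array([[-6.58773791e-01,  7.52125236e-01,  1.80200428e-02,
         4.13860811e+02],
       [-4.68289313e-01, -4.28677755e-01,  7.72619247e-01,
         1.69483437e+02],
       [ 5.88831225e-01,  5.00542717e-01,  6.34613880e-01,
        -1.49700276e+03],
       [ 0.00000000e+00,  0.00000000e+00,  0.00000000e+00,
         1.00000000e+00]])}
top {'fx': 386.4217286777335, 'fy': 386.4217286777335, 'cx': 281.38865922440726, 'cy': 204.87438906138306, 'distortion': array([-0.10055121,  0.        ,  0.        ,  0.        ,  0.        ]), 'view': array([[ 4.82891098e-03, -9.99885538e-01,  1.43385256e-02,
        -7.01955953e+01],
       [ 9.93432952e-01,  6.43589202e-03,  1.14234622e-01,
        -5.65121023e+02],
       [-1.14313828e-01,  1.36927350e-02,  9.93350320e-01,
        -9.35048074e+02],
       [ 0.00000000e+00,  0.00000000e+00,  0.00000000e+00,
         1.00000000e+00]])}
{'t': 0.1, 'joint_pos': array([ 1.50511019e+00,  3.59335518e-01,  1.11385036e-02, -2.94320054e-04,
       -1.22409788e+00, -2.88106382e-01]), 'qvel': array([-0.00164345, -0.00116156,  0.00059986,  0.0021718 , -0.00135122,
        0.00116125]), 'tau': array([-8.14312807e-04, -5.84162879e+01,  2.93752849e+01,  7.01546788e+00,
        1.01720323e-02, -4.87696207e-05]), 'tcp_pos': array([233.73373365, 632.76990337, 225.70062555]), 'eef_rot': array([ 9.84385510e-01, -1.76024394e-01, -5.43551620e-05,  7.60013384e-04]), 'contact_force': array([0.61584868, 0.13390812, 0.32433589]), 'moment': array([ 0.02286245, -0.00037744, -0.03065904]), 'width': 87.62872304280867}
```

View pics/scene0.png

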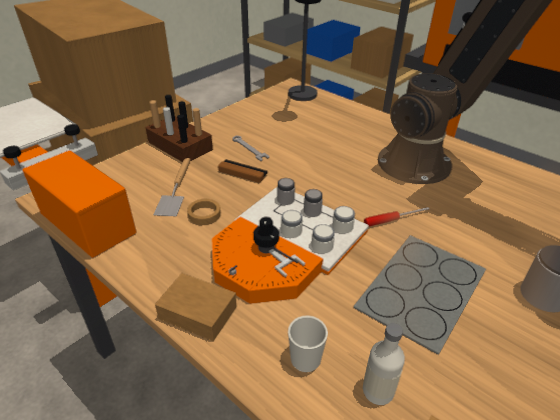

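View pics/top0.png

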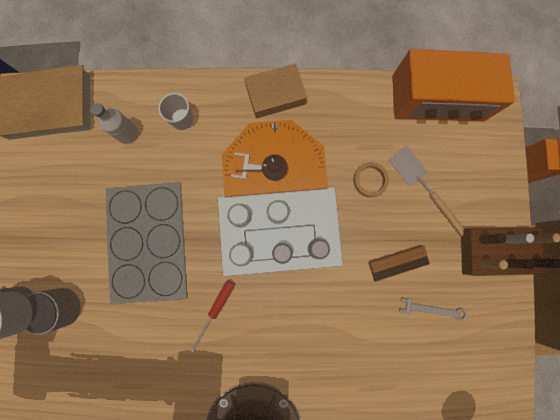

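The top view shows five pots on the pallet: three white ones near px (238,215), (278,211), (241,254), and two tins near (283,253), (319,248). All six rings are free, the squeegee is at (400,263), and the dial's tab is near (275,127). Enlarged crops next.

```bash
cat > h.py <<'E'
import numpy as np, cv2
from plant import bot
from scipy.optimize import least_squares
def cal(n):
    c=bot.get_calibration(n); K=np.array([[c["fx"],0,c["cx"]],[0,c["fy"],c["cy"]],[0,0,1.]])
    return K,np.array(c["distortion"],float),np.array(c["view"])
C={n:cal(n) for n in("scene","top")}
F=np.diag([1.,-1,-1])
def proj(n,P):
    K,d,V=C[n]; P=np.atleast_2d(np.asarray(P,float)); X=(P@V[:3,:3].T+V[:3,3])@F
    return cv2.projectPoints(X,np.zeros(3),np.zeros(3),K,d)[0][:,0]
def ray(n,uv):
    K,d,V=C[n]; p=cv2.undistortPoints(np.array(uv,float).reshape(-1,1,2),K,d)[:,0]
    D=(np.c_[p,np.ones(len(p))]@F)@V[:3,:3]; o=-V[:3,:3].T@V[:3,3]
    return o,D
def at(n,uv,z):
    o,D=ray(n,uv); return o+D*((z-o[2])/D[:,2])[:,None]
def tri(ps,pt):
    f=lambda X:np.r_[proj("scene",X)[0]-ps,proj("top",X)[0]-pt]
    r=least_squares(f,[500,0,30.]); return r.x,np.abs(r.fun).max()
def shot(n,tag,box=None,s=1):
    im=bot.camera(n)[:,:,::-1].copy(); cv2.imwrite(f"pics/{tag}_raw.png",im)
    crop(f"{tag}_raw",tag,box,s); return im
def crop(src,tag,box,s):
    im=cv2.imread(f"pics/{src}.png")
    if box: x0,y0,x1,y1=box; im=im[y0:y1,x0:x1]
    cv2.imwrite(f"pics/{tag}.png",cv2.resize(im,None,fx=s,fy=s,interpolation=cv2.INTER_CUBIC))
def quat(th): # tool down, jaw axis (tool y) at world angle th (mod pi)
    from scipy.spatial.transform import Rotation as R
    y=np.array([np.cos(th),np.sin(th),0]); z=np.array([0,0,-1.]); x=np.cross(y,z)
    return R.from_matrix(np.c_[x,y,z]).as_quat()
E
python3 - <<'E'
from h import *
crop("top0","t_st",(210,110,350,280),3.5)
crop("top0","t_bd",(95,170,200,310),4)
crop("top0","t_sq",(360,235,440,290),8)
crop("scene0","s_st",(200,160,380,310),4)
crop("scene0","s_bd",(350,230,490,350),5)
E
```

```text
(no output)
```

View pics/t_st.png

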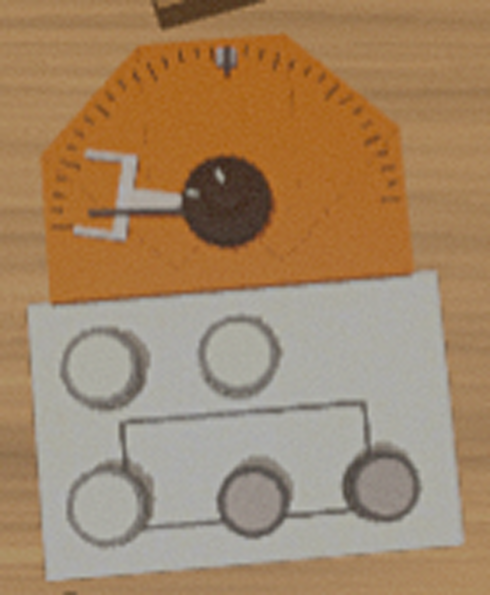

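View pics/t_bd.png

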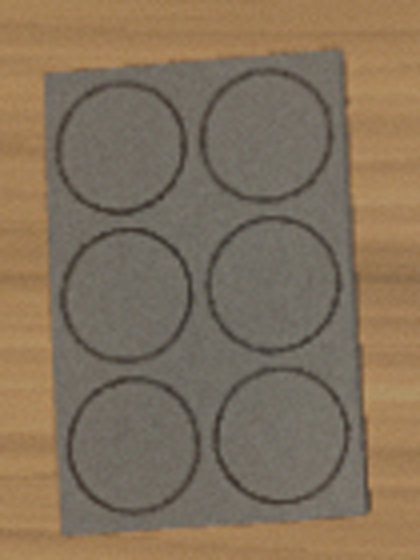

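View pics/t_sq.png

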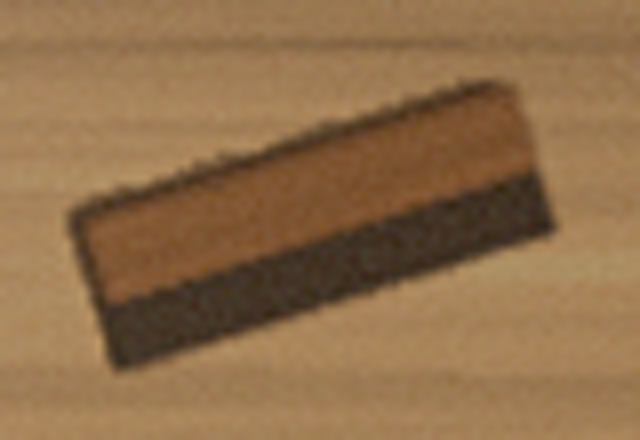

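View pics/s_st.png

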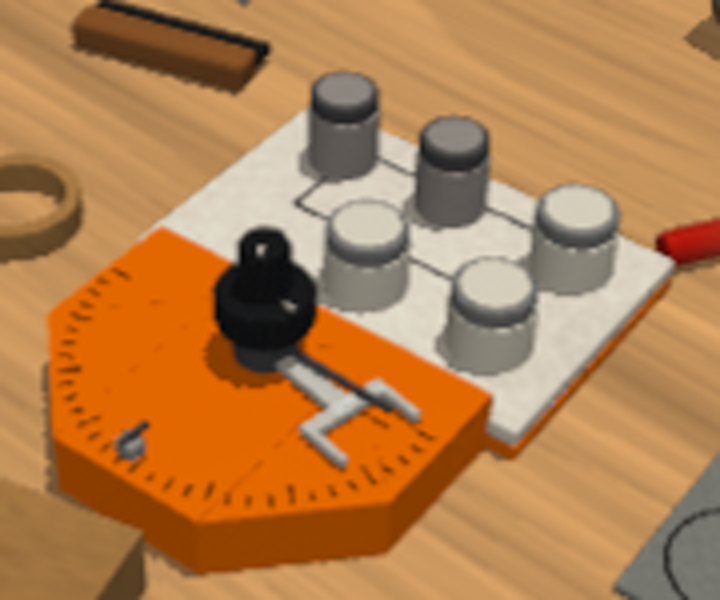

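View pics/s_bd.png

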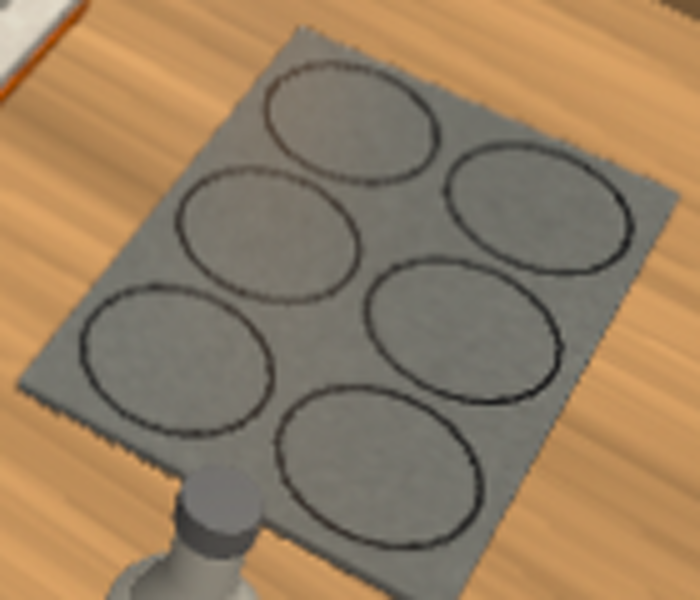

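```bash
python3 - <<'E'
from h import *
np.set_printoptions(precision=1,suppress=True)
cv=lambda p,x0,y0,s:np.array([x0+(p[0]+.5)/s-.5,y0+(p[1]+.5)/s-.5])
T=lambda *p:cv(p,210,110,3.5); S=lambda *p:cv(p,200,160,4)
TB=lambda *p:cv(p,95,170,4); SB=lambda *p:cv(p,350,230,5); TQ=lambda *p:cv(p,360,235,8)
for n,s,t in [("palTL",S(512,440),T(28,305)),("palBR",S(305,110),T(464,545)),("palBL",S(677,263),T(47,580)),
 ("A",S(491,284),T(102,367)),("B",S(367,230),T(239,355)),("C",S(577,209),T(107,504)),("D",S(454,138),T(253,500)),("E",S(344,92),T(381,486)),
 ("fine top",S(263,245),T(220,175))]:
    print(n,*tri(s,t),"top@26",at("top",[t],26)[0])
print("TR",at("top",[T(437,272)],26))
# rings top: r (row from far) left/right
for n,s,t in [("far L",SB(380,467),TB(121,148)),("far R",SB(176,361),TB(266,135)),("mid L",SB(463,330),TB(127,295)),("mid R",SB(268,235),TB(274,285)),("near L",SB(539,209),TB(133,445)),("near R",SB(352,123),TB(282,435))]:
    print(n,*tri(s,t),"top@8",at("top",[t],8)[0])
for p in [(72,212),(510,88),(118,370),(555,232)]: print(at("top",[TQ(*p)],13))
E
```

```text
palTL [587.5  94.5  18.9] 0.4120109075825553 top@26 [585.9  94.3  26. ]
palBR [ 416.7 -224.1   14.5] 1.4255768841078407 top@26 [ 415.3 -219.7   26. ]
palBL [388.7  78.   22.8] 0.4504327598647251 top@26 [389.4  76.7  26. ]
A [537.3  34.6  75.1] 0.29778512727568796 top@26 [541.2  39.9  26. ]
B [546.2 -58.5  71.4] 0.11918033250111648 top@26 [550.5 -58.5  26. ]
C [443.8  30.5  76.2] 0.1651925333228519 top@26 [443.4  34.8  26. ]
D [447.3 -68.1  85.2] 0.013745501043274544 top@26 [446.9 -69.   26. ]
E [ 457.7 -154.6   86.2] 0.5420216911560942 top@26 [ 457.1 -160.4   26. ]
fine top [656.8 -44.7 135.7] 0.0890772803619484 top@26 [682.7 -43.8  26. ]
TR [[ 612.1 -202.1   26. ]]
far L [561.3 340.1   6.1] 0.04914394469631134 top@8 [561.2 339.2   8. ]
far R [570.5 243.9   6.6] 0.05265790651020552 top@8 [570.3 243.6   8. ]
mid L [466.1 331.5   6.7] 0.06816505125226513 top@8 [466.1 330.8   8. ]
mid R [473.8 235.2   6.2] 0.012521494129885014 top@8 [473.7 234.7   8. ]
near L [370.6 323.7   6.9] 0.05328950876696581 top@8 [370.8 323.2   8. ]
near R [378.4 227.4   7. ] 0.2128832209899656 top@8 [378.8 226.7   8. ]
[[ 425.5 -289.5   13. ]]
[[ 464.6 -433.7   13. ]]
[[ 375.7 -303.6   13. ]]
[[ 418.4 -447.4   13. ]]
```

```bash
cat >> h.py <<'E'
YAW=np.arctan2(26.2,296.4)
def fitz(s,t,z):
    f=lambda X:np.r_[proj("scene",[X[0],X[1],z])[0]-s,proj("top",[X[0],X[1],z])[0]-t]
    r=least_squares(f,[500,0.]); return r.x,np.abs(r.fun).max()
def near_th(th):
    from scipy.spatial.transform import Rotation as R
    y=R.from_quat(bot.read_state()["eef_rot"]).as_matrix()[:,1]; c=np.arctan2(y[1],y[0])
    return th+np.pi*np.round((c-th)/np.pi)
def pp(xy,h,ring,th=np.pi/2+YAW,gh=30,w=72,F=40,hi=165):
    """pick pot of top height h (lid z=26+h), grasp point gh above its base; place on ring"""
    q=quat(near_th(th)); zt=26+gh-19
    bot.move_gripper(w,F)
    bot.move_ptp([*xy,hi],q); bot.line_to([*xy,zt],200)
    bot.move_gripper(20,F); w1=bot.read_state()["width"]
    bot.line_to([*xy,hi],250); w2=bot.read_state()["width"]
    print("grip",w1,w2)
    if w2<45: print("LOST"); return False
    q=quat(near_th(th))
    bot.move_ptp([*ring,hi-40],q); bot.line_to([*ring,8+gh-19+1.0],170)
    w3=bot.read_state()["width"]
    bot.move_gripper(w); bot.line_to([*ring,hi],250)
    print("place",w3,"t",bot.read_state()["t"]); return w3>45
E
python3 - <<'E'
from h import *
np.set_printoptions(precision=1,suppress=True)
cv=lambda p,x0,y0,s:np.array([x0+(p[0]+.5)/s-.5,y0+(p[1]+.5)/s-.5])
T=lambda *p:cv(p,210,110,3.5); S=lambda *p:cv(p,200,160,4)
for n,s,t,z in [("A",S(491,284),T(102,367),76),("B",S(367,230),T(239,355),76),("C",S(577,209),T(107,504),76),("D",S(454,138),T(253,500),86),("E",S(344,92),T(381,486),86)]:
    print(n,fitz(s,t,z),at("top",[t],z)[0],at("scene",[s],z)[0])
# overlay check of knob
k=[650.1,-49.5]; a=np.linspace(0,2*np.pi,60)
for nm in("top","scene"):
    im=cv2.imread(f"pics/{nm}0.png")
    s=4; x0,y0=(210,110) if nm=="top" else (200,200)
    im=cv2.resize(im[y0:y0+120,x0:x0+140],None,fx=s,fy=s,interpolation=cv2.INTER_CUBIC)
    for r,z,c in((30,97,(255,255,0)),(15,132,(0,255,0)),(98,58,(255,0,255))):
        P=np.c_[k[0]+r*np.cos(a),k[1]+r*np.sin(a),0*a+z]
        uv=((proj(nm,P)-[x0,y0]+.5)*s-.5)
        cv2.polylines(im,[np.int32(uv*16)],True,c,1,4,4)
    cv2.imwrite(f"pics/k_{nm}.png",im)
a,b=[cv2.imread(f"pics/k_{n}.png") for n in("top","scene")]
E
```

```text
A (array([537.4,  34.7]), np.float64(0.31194958516738325)) [536.8  35.1  76. ] [538.5  34.6  76. ]
B (array([547.1, -57.6]), np.float64(1.063379401007012)) [545.6 -58.2  76. ] [550.6 -55.2  76. ]
C (array([443.8,  30.5]), np.float64(0.16749145056093084)) [444.   30.3  76. ] [443.3  30.7  76. ]
D (array([447.5, -67.9]), np.float64(0.18408222861086188)) [447.4 -68.1  86. ] [448.2 -67.4  86. ]
E (array([ 457.6, -154.7]), np.float64(0.5374139312732495)) [ 457.  -153.8   86. ] [ 458.2 -156.1   86. ]
```

View pics/k_top.png

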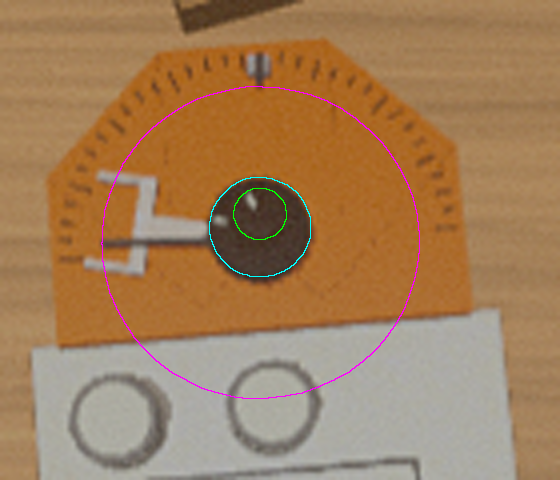

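View pics/k_scene.png

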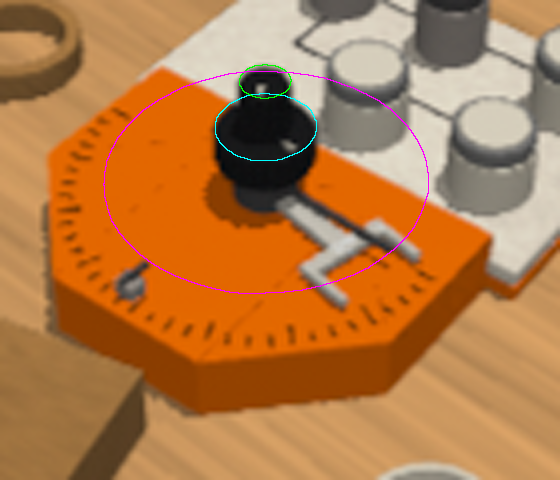

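The projected knob circles overlie the knobs in both pictures, so the station pose is good. Moving the first pot.

```bash
python3 - <<'E'
from h import *
pp((443.8,30.5),50,(466.1,331.1))
shot("top","p1",(90,110,350,310),3); shot("scene","p1s",(200,150,500,360),2.5)
print(bot.read_state()["tcp_pos"],bot.read_state()["joint_pos"])
E
```

```text
grip 55.435789144045074 55.66144587556807
place 55.095693504415685 t 8.0333
[465.50994777 330.51450611 163.87088536] [ 9.59798032e-01  2.39478631e-01 -3.07841482e-01 -3.81930159e-04
 -1.02549917e+00  6.99198789e-01]
```

View pics/p1.png

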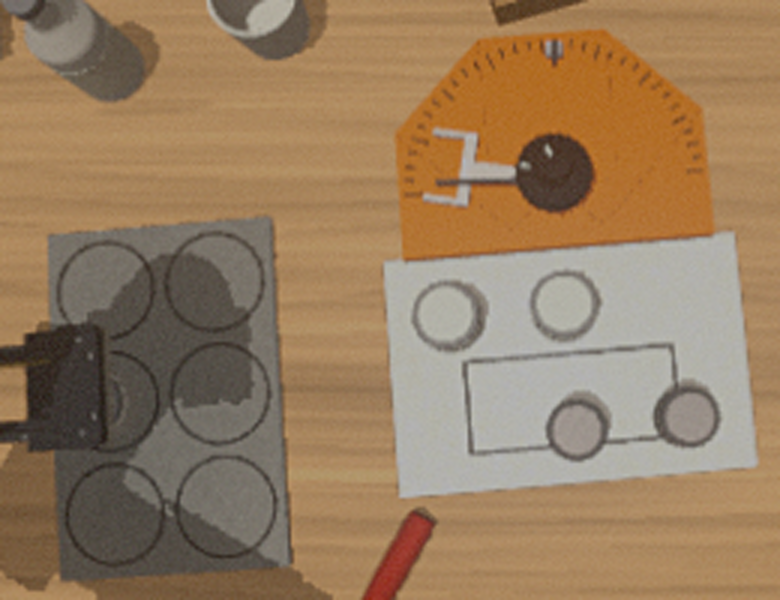

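View pics/p1s.png

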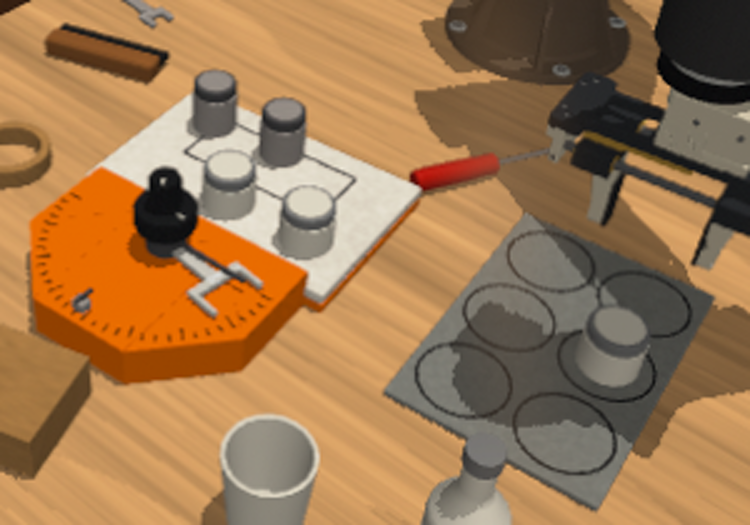

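Pot C stands in the mid-left ring; the others are unmoved. Next the nearer tin (D) and white pot A.

```bash
python3 - <<'E'
from h import *
r=pp((447.5,-67.9),60,(370.7,323.4),gh=36,w=68)
bot.move_ptp([480,230,200],quat(near_th(np.pi/2+YAW)))
shot("top","p2",(90,110,350,310),3)
shot("scene","p2s",(200,150,500,360),2.5)
E
```

```text
grip 49.19357076767487 49.70501487250862
place 49.110491548980875 t 15.3333
```

View pics/p2.png

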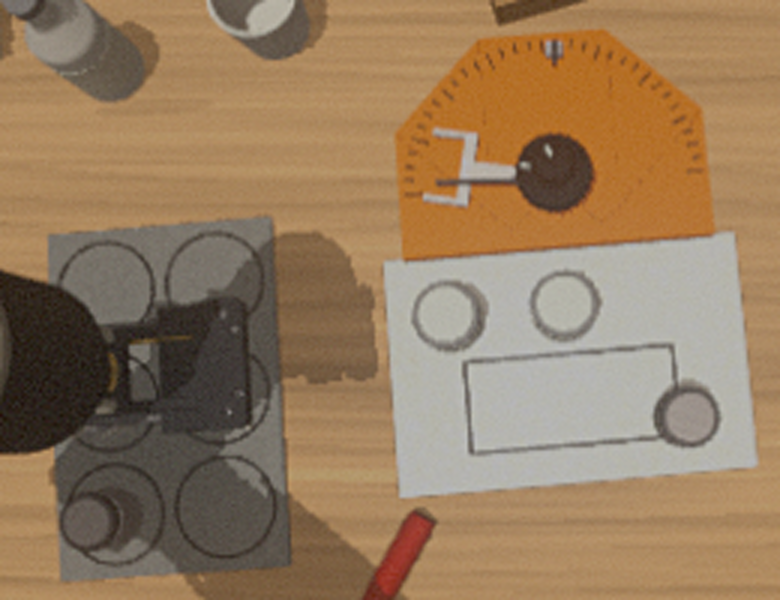

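View pics/p2s.png

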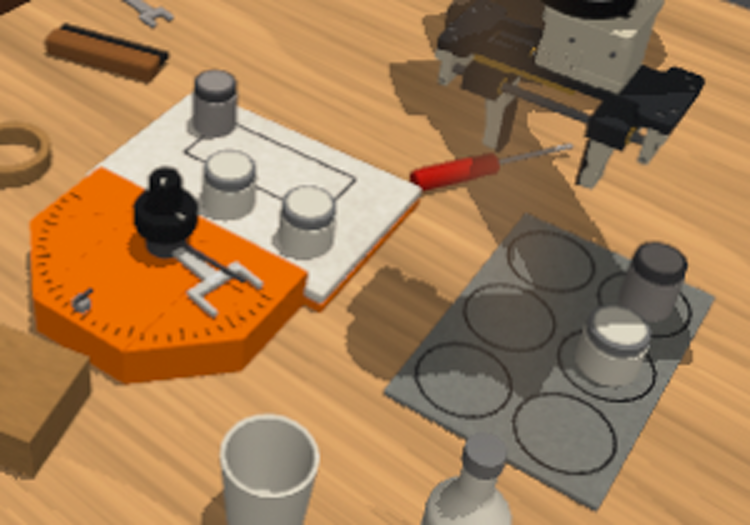

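```bash
python3 - <<'E'
from h import *
f=lambda x,y:[90+(x+.5)/3-.5,110+(y+.5)/3-.5]
print(at("top",[f(92,520)],68), "ring 370.7 323.4")
g=lambda x,y:[200+(x+.5)/2.5-.5,150+(y+.5)/2.5-.5]
print(at("scene",[g(660,260)],68),at("scene",[g(617,328)],58))
r=pp((537.4,34.7),50,(378.6,227.1))
r=r and pp((546.5,-57.8),50,(473.8,235.0))
bot.move_ptp([520,340,220],quat(near_th(np.pi/2+YAW)))
shot("top","p3",(90,110,350,310),3)
shot("scene","p3s",(200,150,500,360),2.5)
E
```

```text
[[370.43654339 318.71797756  68.        ]] ring 370.7 323.4
[[372.27449638 323.79974419  68.        ]] [[469.03031227 330.58116965  58.        ]]
grip 55.61203138800143 55.38903806479666
place 55.82249892550817 t 22.2
grip 55.351931978579195 55.15853945254424
place 55.41315001119994 t 28.775
```

View pics/p3.png

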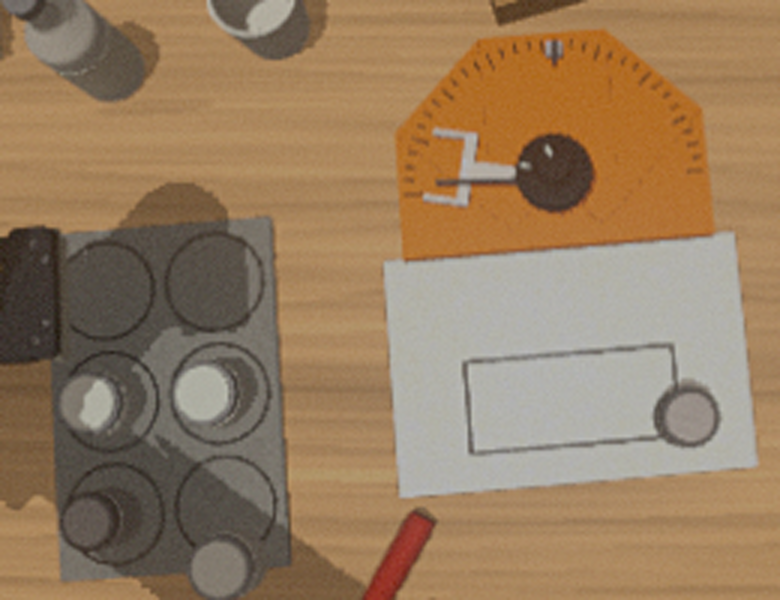

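View pics/p3s.png

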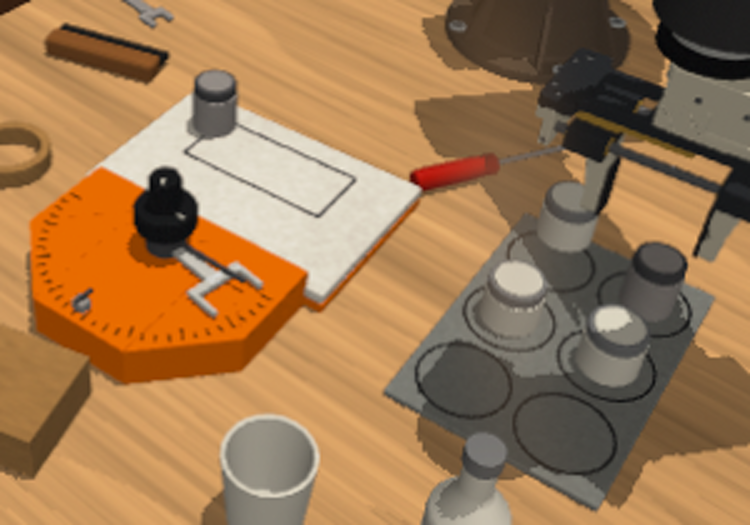

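Pot A in the near-right ring has been knocked about 4 cm toward the robot (lid at top crop (222,567)). It needs re-placing. I'll triangulate it.

```bash
python3 - <<'E'
from h import *
bot.move_ptp([560,60,230],quat(near_th(np.pi/2+YAW)))
shot("top","p4",(130,250,210,320),8)
shot("scene","p4s",(400,200,490,290),7)
E
```

```text
(no output)
```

View pics/p4.png

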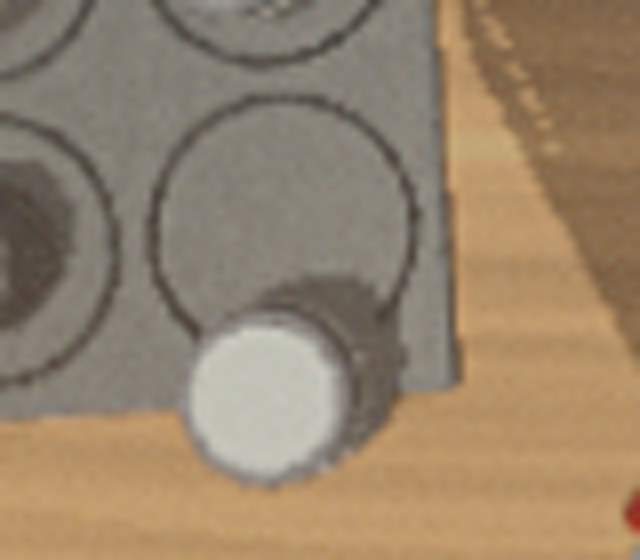

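View pics/p4s.png

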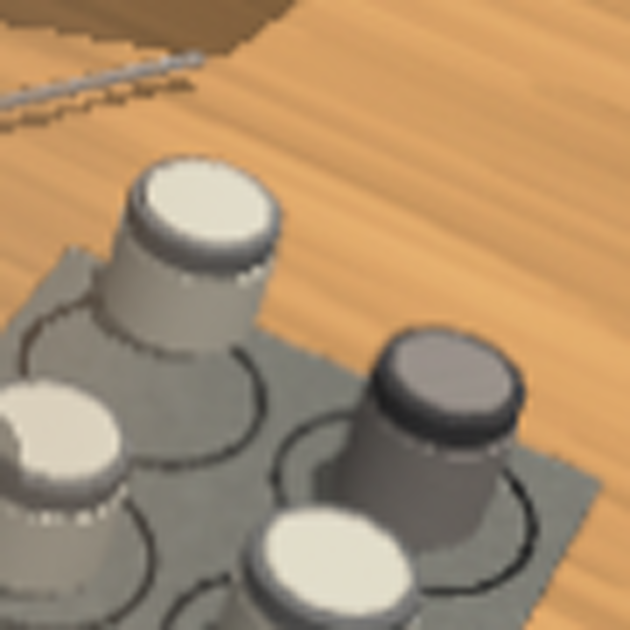

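```bash
python3 - <<'E'
from h import *
t=np.array([130+267.5/8-.5,250+400.5/8-.5]); s=np.array([400+206.5/7-.5,200+208.5/7-.5])
print(tri(s,t),fitz(s,t,58),at("top",[t],58),at("scene",[s],58))
p=[339,229,19]
for th in (np.pi/2,1.9,1.2,0.3,2.6): print(th,bot.solve_ik(p,quat(near_th(th))), bot.solve_ik([*p[:2],100],quat(near_th(th))))
E
```

```text
(array([331.70289259, 217.34414637,  54.67238004]), np.float64(0.05774831548728798)) (array([332.97349609, 217.2062274 ]), np.float64(0.7780629099004841)) [[332.06881992 216.50018325  58.        ]] [[335.7930886  218.54060244  58.        ]]
1.5707963267948966 [ 1.08207578e+00  1.91386022e-01 -8.17736387e-01  4.44089210e-16
 -5.61673917e-01  4.88720546e-01] [ 1.08207578  0.04582765 -0.72116936  0.         -0.80379931  0.48872055]
1.9 [ 1.08207578e+00  1.91386022e-01 -8.17736387e-01  4.44089210e-16
 -5.61673917e-01  8.17924219e-01] [ 1.08207578  0.04582765 -0.72116936  0.         -0.80379931  0.81792422]
1.2 [ 1.08207578e+00  1.91386022e-01 -8.17736387e-01  4.44089210e-16
 -5.61673917e-01  1.17924219e-01] [ 1.08207578  0.04582765 -0.72116936  0.         -0.80379931  0.11792422]
0.3 [ 1.08207578  0.19138602 -0.81773639  0.         -0.56167392 -0.78207578] [ 1.08207578  0.04582765 -0.72116936  0.         -0.80379931 -0.78207578]
2.6 [ 1.08207578  0.19138602 -0.81773639  0.         -0.56167392  1.51792422] [ 1.08207578  0.04582765 -0.72116936  0.         -0.80379931  1.51792422]
```

```bash
python3 - <<'E'
from h import *
q=quat(near_th(np.pi/2+YAW)); p=(332.5,217); r=(378.6,227.1)
for z in(19,60,110,160): print(z,bot.solve_ik([*p,z],q) is not None)
bot.move_gripper(74,40)
bot.move_ptp([*p,110],q); bot.line_to([*p,19],150); bot.move_gripper(20,40)
bot.line_to([*p,35],100); print(bot.read_state()["width"])
bot.line_to([*r,35],120); bot.line_to([*r,20],60); print(bot.read_state()["width"])
bot.move_gripper(74); bot.line_to([*r,165],250)
bot.move_ptp([457.3,-154.7,200],quat(near_th(np.pi/2+YAW)))
print(bot.read_state()["t"])
shot("top","p5",(90,170,210,310),4.2); shot("scene","p5s",(350,200,500,350),4)
E
```

```text
19 True
60 True
110 True
160 True
55.21101491963535
55.43042493813232
37.325
```

View pics/p5.png

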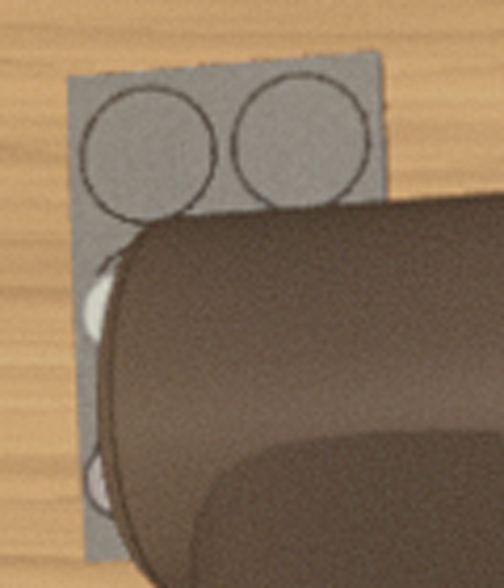

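View pics/p5s.png

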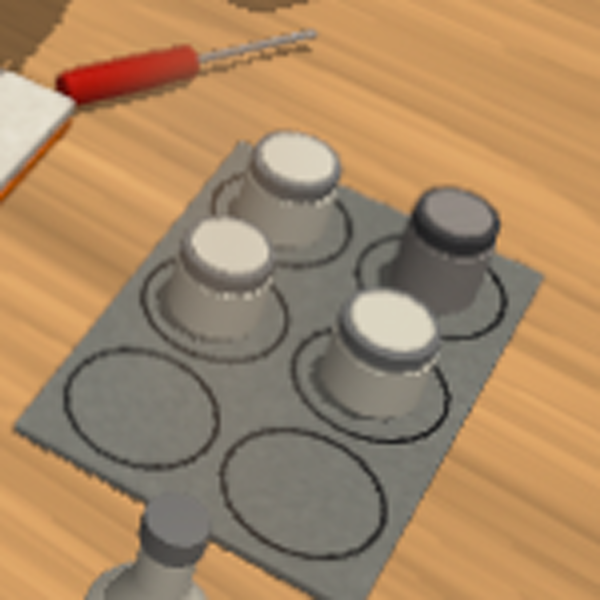

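Four pots stand in their rings. Now the last tin, into the far-right ring.

```bash
python3 - <<'E'
from h import *
pp((457.3,-154.5),60,(570.4,243.7),gh=36,w=68)
bot.move_ptp([560,-300,260],quat(near_th(np.pi/2+YAW)))
shot("top","p6",(90,110,350,310),3)
shot("scene","p6s",(200,150,500,360),2.5)
E
```

```text
grip 49.813184873215505 49.0250900301647
place 49.41084742770753 t 43.5
```

View pics/p6.png

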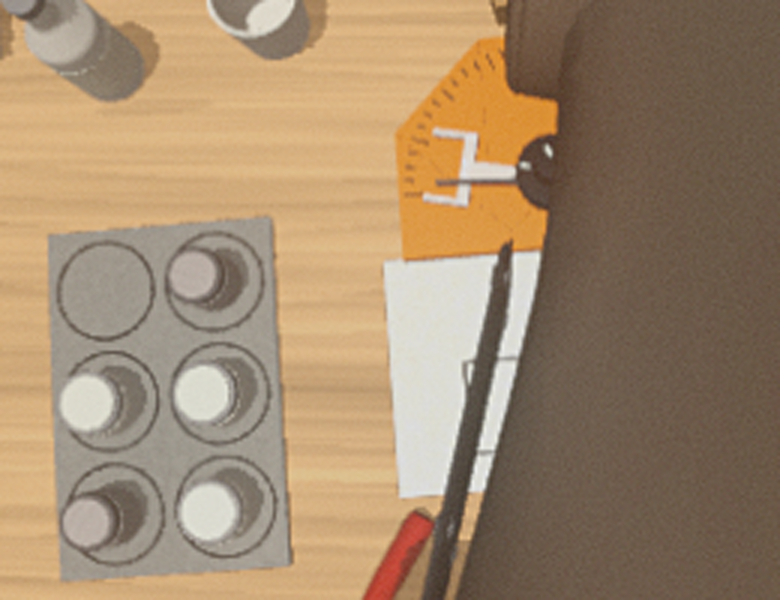

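View pics/p6s.png

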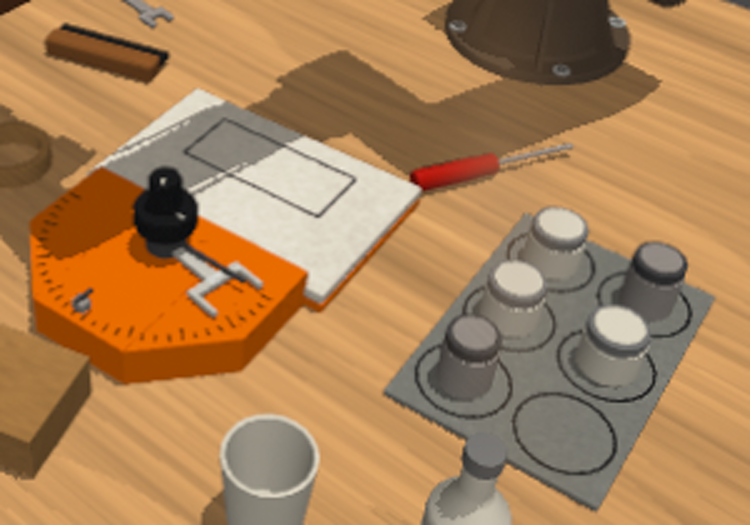

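All five pots stand in their rings. Now measuring the fork, needle and tab.

```bash
python3 - <<'E'
from h import *
crop("top0","d1",(225,140,265,185),14); crop("top0","d2",(255,115,300,150),14)
crop("scene0","d3",(262,210,312,285),10); crop("scene0","d4",(220,255,250,285),18)
a,b=[cv2.imread(f"pics/{x}.png") for x in("d1","d3")]
E
```

```text
(no output)
```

View pics/d1.png

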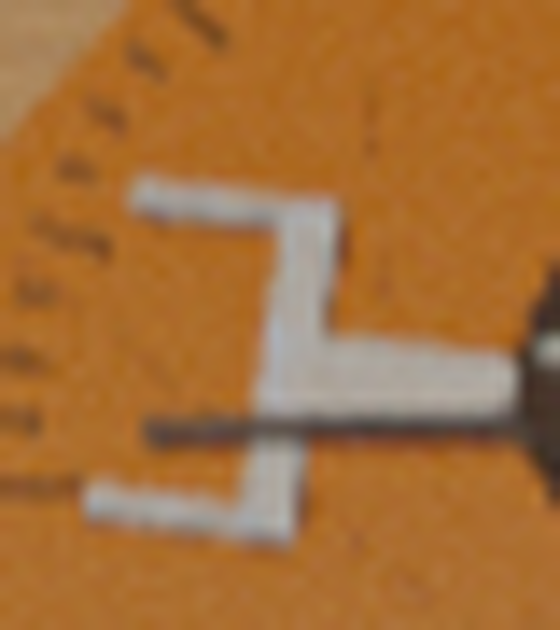

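View pics/d2.png

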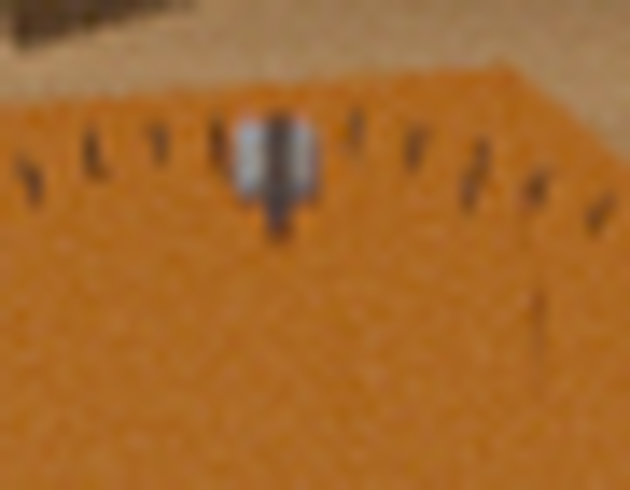

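View pics/d4.png

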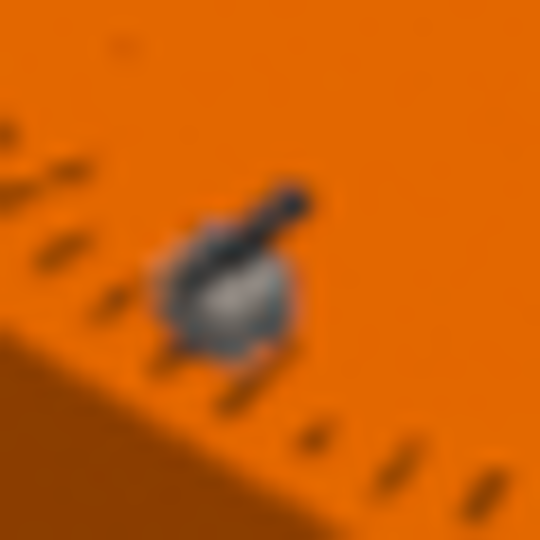

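```bash
python3 - <<'E'
from h import *
k=np.array([650.1,-49.5])
def info(n,uv,z=58):
    P=at("top",[uv],z)[0][:2]-k; print(n,P.round(1),"r",np.hypot(*P).round(1),"ang",np.arctan2(P[1],P[0]).round(4)); return P
d1=lambda x,y:[225+(x+.5)/14-.5,140+(y+.5)/14-.5]; d2=lambda x,y:[255+(x+.5)/14-.5,115+(y+.5)/14-.5]
a=info("prongU",d1(132,194)); b=info("prongL",d1(87,500)); m=(a+b)/2; print("fork",m,np.hypot(*m),np.arctan2(m[1],m[0]))
info("needle",d1(147,434)); t=info("tab",d2(278,236))
print(np.hypot(*(a-b)))
s=[220+(293.5)/18-.5,255+(205.5)/18-.5]
P=at("scene",[s],58)[0][:2]-k; print("tab scene",P,np.arctan2(P[1],P[0]))
E
```

```text
prongU [ 40.3 101.2] r 108.9 ang 1.1913
prongL [-14.9 107.9] r 108.9 ang 1.7077
fork [ 12.7366522  104.52319377] 105.29634535907807 1.4495393401862682
needle [-3.  97.6] r 97.6 ang 1.6014
tab [97.5  1.2] r 97.5 ang 0.0128
55.616159584914286
tab scene [101.88164608   0.7678524 ] 0.007536567074931167
```

```bash
python3 - <<'E'
from h import *
np.set_printoptions(precision=2,suppress=True)
k=(650.1,-49.5)
bot.move_gripper(88,20)
bot.move_ptp([*k,220],quat(0.72)); print(bot.read_state()["joint_pos"])
bot.line_to([*k,71],120); s=bot.read_state(); print(s["tcp_pos"],s["contact_force"])
bot.move_gripper(40,20); s=bot.read_state(); print(s["width"],s["tcp_pos"],s["contact_force"],s["moment"])
j=bot.read_state()["joint_pos"]
ja=np.array(bot.solve_ik([*k,71],quat(0.72))); jb=np.array(bot.solve_ik([*k,71],quat(0.72-0.3))); print(ja,jb,j)
bot.move_joints(jb); s=bot.read_state(); print(s["width"],s["joint_pos"],s["contact_force"],s["moment"],s["t"])
shot("top","c1",(210,110,350,200),5.5); shot("scene","c1s",(180,150,340,320),3.5)
E
```

```text
[ 0.22  0.33 -0.05  0.   -1.19 -2.64]
[650.69 -49.45  71.88] [-0.35 -0.26 -0.75]
59.572076563669434 [650.96 -48.89  71.24] [ 3.44  3.65 -1.42] [ 1.2  -0.99  0.01]
[ 0.22  0.45 -0.23  0.   -0.89 -2.64] [ 0.22  0.45 -0.23  0.   -0.89 -2.94] [ 0.22  0.45 -0.23 -0.   -0.89 -2.64]
59.52654722280111 [ 0.22  0.45 -0.23 -0.   -0.89 -2.94] [ 3.68  3.06 -1.36] [ 1.36 -1.2  -0.12] 52.2667
```

View pics/c1.png

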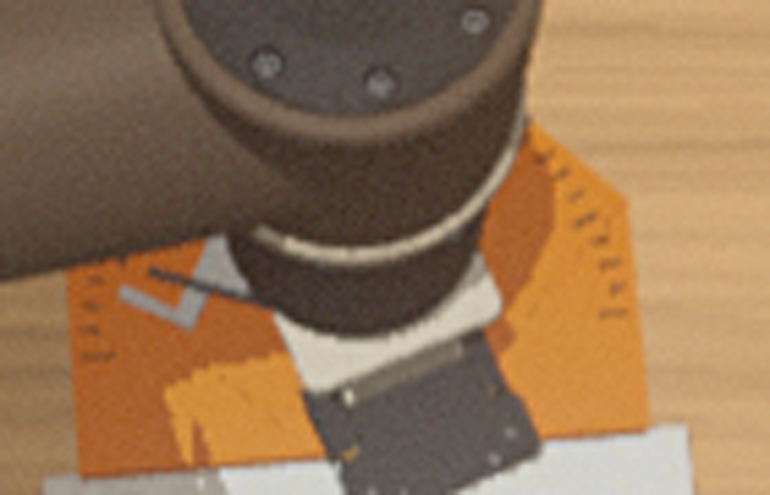

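View pics/c1s.png

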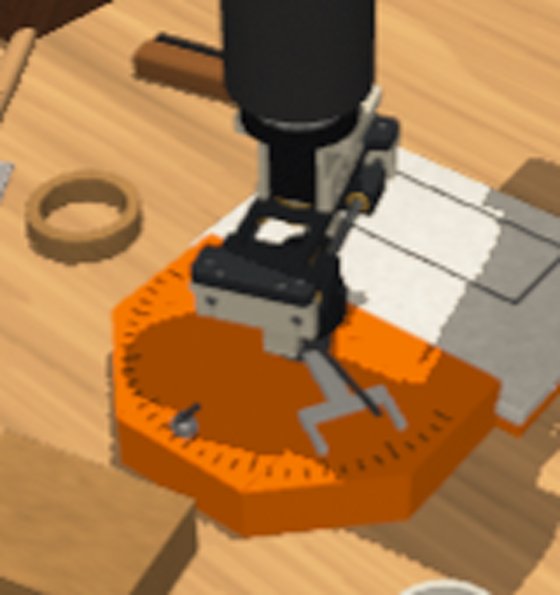

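The grip holds and the fork turned by about 0.3 rad. Joint 6 is near its limit, so I'll re-grip half a turn round and do the rest.

```bash
python3 - <<'E'
from h import *
np.set_printoptions(precision=3,suppress=True)
k=(650.3,-49.2)
bot.move_gripper(88,20); bot.line_to([*k,150],200)
j=bot.read_state()["joint_pos"].copy(); j[5]+=np.pi+0.3; bot.move_joints(j)
bot.line_to([*k,71],150)
bot.move_gripper(40,20); s=bot.read_state(); print(s["width"],s["joint_pos"],s["contact_force"])
j=s["joint_pos"].copy(); j[5]-=1.137; bot.move_joints(j)
s=bot.read_state(); print(s["width"],s["joint_pos"],s["contact_force"],s["moment"])
bot.move_gripper(88,20); bot.line_to([*k,220],200); bot.move_ptp([420,-60,300],quat(near_th(1.5))); print(bot.read_state()["t"])
shot("top","c2",(210,110,350,200),5.5); shot("scene","c2s",(180,150,340,320),3.5)
E
```

```text
59.676741310203205 [ 0.223  0.45  -0.227 -0.    -0.89   0.497] [1.333 2.817 2.597]
59.75407989704908 [ 0.223  0.451 -0.227 -0.    -0.889 -0.638] [ 3.741  1.761 -0.76 ] [ 0.719 -1.347 -0.042]
61.6167
```

View pics/c2.png

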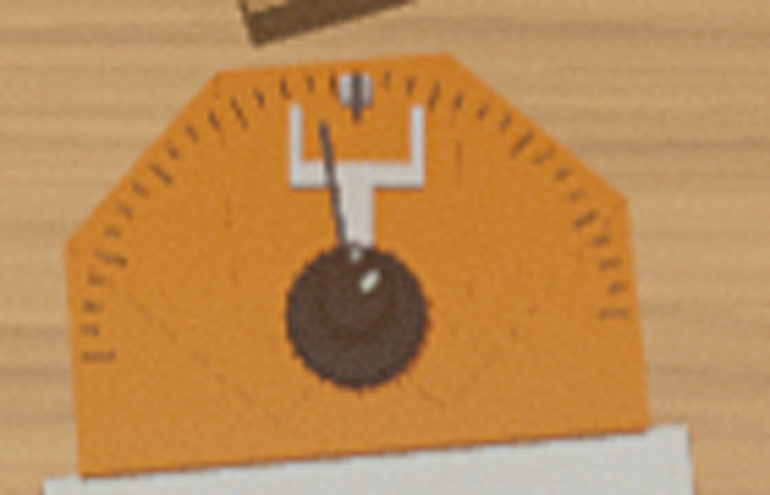

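View pics/c2s.png

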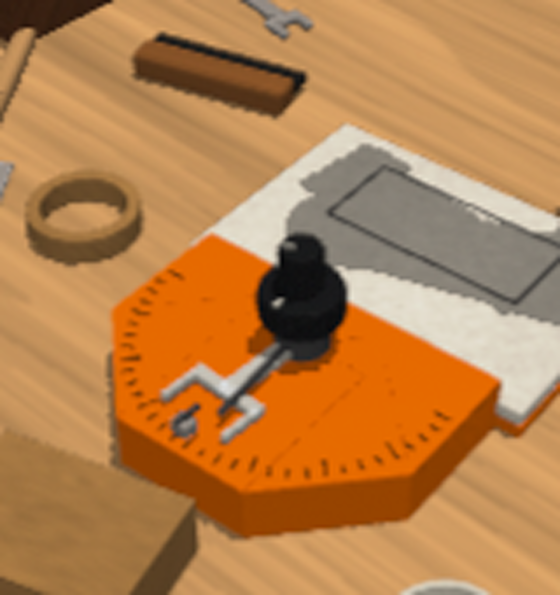

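The fork now straddles the tab. An enlarged crop will show how well centred it is.

```bash
python3 - <<'E'
from h import *
crop("c2_raw","c3",(255,115,297,157),18)
E
```

```text
(no output)
```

View pics/c3.png

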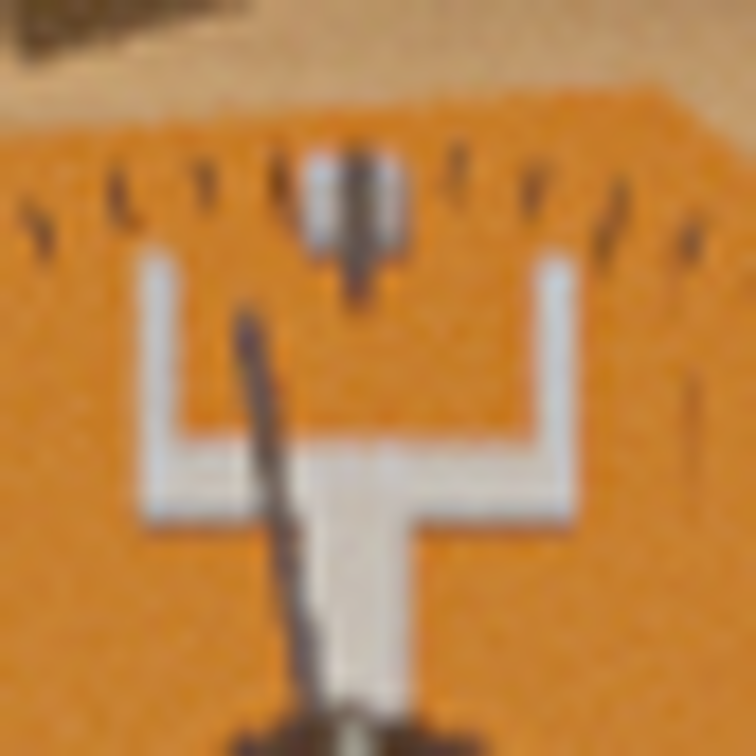

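```bash
python3 - <<'E'
from h import *
np.set_printoptions(precision=3,suppress=True)
k=np.array([650.3,-49.3]); f=lambda x,y:[255+(x+.5)/18-.5,115+(y+.5)/18-.5]
A=[]
for p in((246,314),(357,302)):
    P=at("top",[f(*p)],58)[0][:2]-k; A.append(np.arctan2(P[1],P[0])); print(P,A[-1])
m=(at("top",[f(158,250)],56)[0]+at("top",[f(556,258)],56)[0])[:2]/2-k; print("fork",np.arctan2(m[1],m[0]))
d=(A[0]-A[1])/0.1; print("turn",d)
bot.move_gripper(60,15)
bot.move_ptp([*k,220],quat(near_th(1.5)))
j=bot.read_state()["joint_pos"].copy(); print(j); j[5]=0.75; bot.move_joints(j)
bot.line_to([*k,103],120)
bot.move_gripper(15,12); s=bot.read_state(); print(s["width"],s["tcp_pos"],s["contact_force"])
j=s["joint_pos"].copy(); j[5]-=d; bot.move_joints(j)
s=bot.read_state(); print(s["width"],s["joint_pos"],s["contact_force"])
bot.move_gripper(60); bot.line_to([*k,220],200); bot.move_ptp([420,-60,300],quat(near_th(1.5))); print(bot.read_state()["t"])
shot("top","c4",(255,115,297,157),18); shot("scene","c4s",(220,220,290,290),8)
E
```

```text
[95.694 16.544] 0.1711952538400852
[97.55   1.131] 0.011592735465842892
fork 0.011328553205225172
turn 1.5960251837424229
[ 0.223  0.324 -0.052  0.    -1.194 -1.865]
29.51782292675492 [650.692 -48.883 103.248] [0.932 2.753 1.976]
29.713686934042656 [ 0.223  0.419 -0.195  0.    -0.954 -0.845] [ 5.274  1.643 -2.398]
71.275
```

View pics/c4.png

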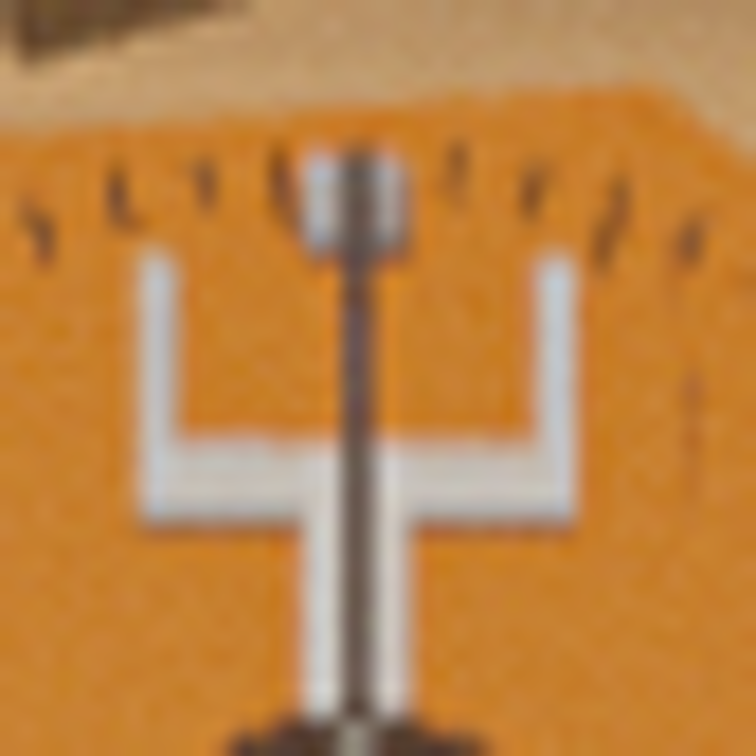

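View pics/c4s.png

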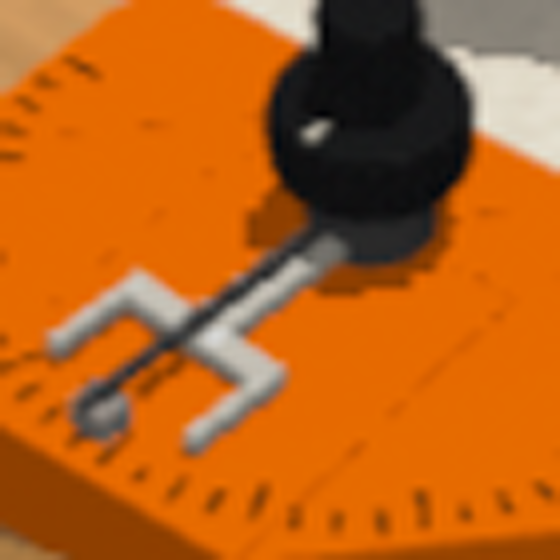

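The needle's tip meets the tab (x≈357 for both) and the fork is still central. Now I'll re-measure the squeegee with the arm out of the way.

```bash
python3 - <<'E'
from h import *
bot.move_ptp([500,150,260],quat(near_th(1.5))) 
shot("top","q1",(360,235,440,290),10); shot("scene","q1s",(205,145,285,195),10)
crop("q1_raw","q1f",None,1)
E
```

```text
(no output)
```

View pics/q1.png

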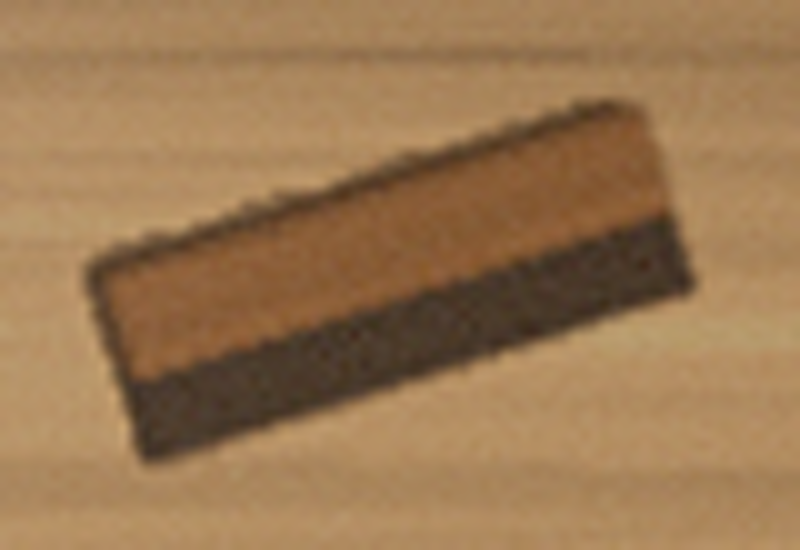

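View pics/q1s.png

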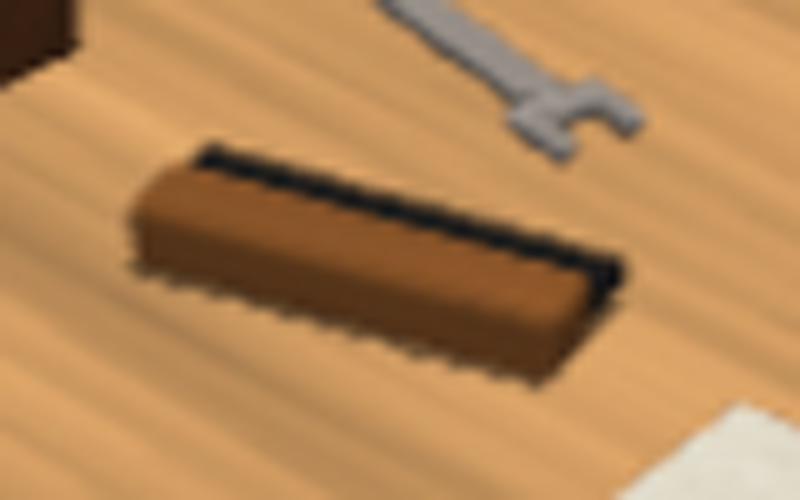

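View pics/q1f.png

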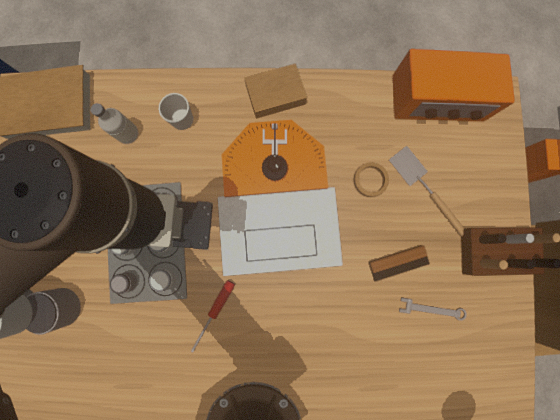

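```bash
python3 - <<'E'
from h import *
np.set_printoptions(precision=1,suppress=True)
f=lambda x,y:[360+(x+.5)/10-.5,235+(y+.5)/10-.5]; g=lambda x,y:[205+(x+.5)/10-.5,145+(y+.5)/10-.5]
for n,F,a,b in(("top",f,(146,463),(694,290)),("scene",g,(624,262),(208,149))):
    A,B=at(n,[F(*a)],17.5)[0],at(n,[F(*b)],17.5)[0]
    d=(A-B)[:2]; L=np.hypot(*d); u=d/L; nrm=np.array([u[1],-u[0]]); nrm*=np.sign(nrm[0])
    print(n,A,B,"L",L,"ang",np.arctan2(u[1],u[0]),"centre",(A+B)[:2]/2+26*nrm, nrm)
print(tri(np.array(g(624,262)),np.array(f(146,463))),tri(np.array(g(208,149)),np.array(f(694,290))))
# handle top-far edge
for p in((100,268),(640,105)): print(at("top",[f(*p)],20))
k=np.array([500.7,-62.7]); R=np.array([[np.cos(YAW),-np.sin(YAW)],[np.sin(YAW),np.cos(YAW)]])
# rectangle corners in top full pic
h=lambda x,y:[90+(x+.5)/3-.5,110+(y+.5)/3-.5]
rc=[at("top",[h(*p)],26)[0][:2] for p in((464,362),(672,346))]; print(rc)
crop("q1_raw","rect",(215,190,345,275),6)
crop("q1_raw","wr",(360,140,520,330),3)
E
```

```text
top [ 376.  -302.1   17.5] [ 418.6 -445.6   17.5] L 149.76429584650842 ang 1.8592830879743638 centre [ 422.2 -366.5] [1.  0.3]
scene [ 376.6 -303.8   17.5] [ 420.1 -445.7   17.5] L 148.391464134247 ang 1.8678414474711835 centre [ 423.2 -367.2] [1.  0.3]
(array([ 376.4, -302.6,   17.7]), np.float64(0.3444926212297901)) (array([ 418.8, -446.4,   16.4]), np.float64(0.1828633668576174))
[[ 425.  -290.3   20. ]]
[[ 465.8 -431.7   20. ]]
[array([501.5,  25.4]), array([ 515.9, -148.5])]
```

View pics/rect.png

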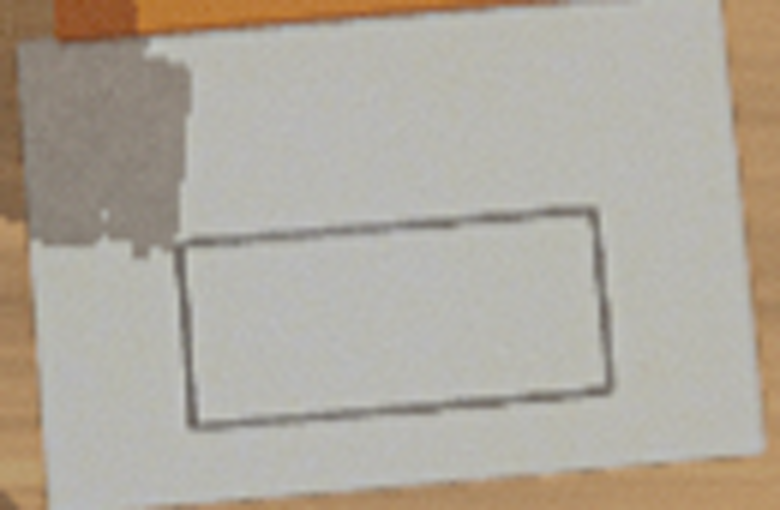

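```bash
python3 - <<'E'
from h import *
np.set_printoptions(precision=3,suppress=True)
f=lambda x,y:[215+(x+.5)/6-.5,190+(y+.5)/6-.5]
c=np.array([at("top",[f(*p)],26)[0][:2] for p in((181,243),(596,210),(609,390),(194,428))]); print(c)
m=c.mean(0); d=(c[0]+c[3]-c[1]-c[2])/2; yaw=np.arctan2(-d[0],d[1]); print("rect",m,yaw,YAW)
print("wrench head",at("top",[[405,297],[401,300],[412,300]],4))
p=np.array([422.7,-366.8]); th=0.292
q=quat(near_th(th)); bot.move_gripper(74,40)
bot.move_ptp([*p,200],q); print(bot.read_state()["joint_pos"])
shot("top","q2",(360,235,440,290),10)
bot.line_to([*p,60],200)
shot("scene","q2s",(180,110,320,220),5.5)
E
```

```text
[[ 502.17    24.347]
 [ 516.965 -149.106]
 [ 442.005 -154.282]
 [ 425.539   17.913]]
rect [471.67  -65.282] 0.09019781610764996 0.08816491276355372
wrench head [[ 333.112 -385.527    4.   ]
 [ 325.627 -374.898    4.   ]
 [ 325.229 -403.87     4.   ]]
[-0.364  0.189 -0.284 -0.    -1.097 -2.485]
```

View pics/q2s.png

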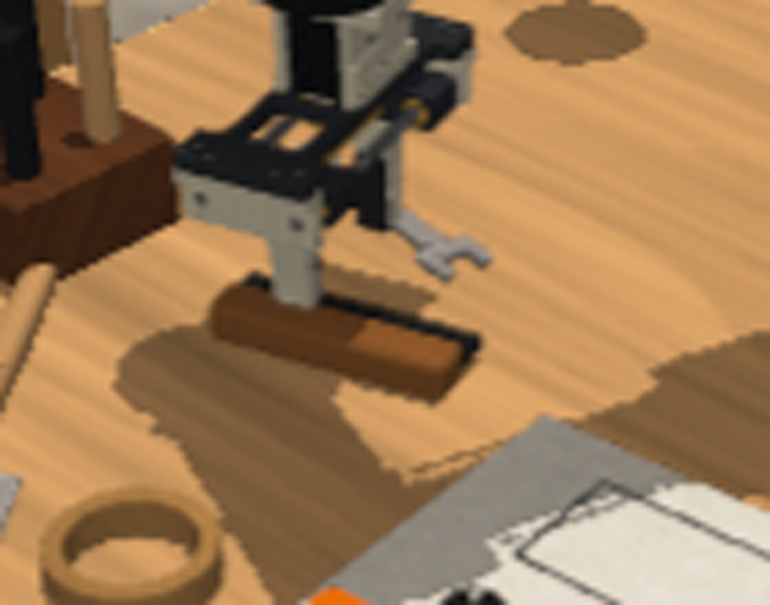

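```bash
python3 - <<'E'
from h import *
np.set_printoptions(precision=3,suppress=True)
p=np.array([422.7,-366.8]); m=np.array([471.7,-65.3])
bot.line_to([*p,150],200)
j=bot.read_state()["joint_pos"].copy(); j[5]+=np.pi; bot.move_joints(j)
th=near_th(0.292); q=quat(th); q2=quat(th-0.292+0.089)
for z in(30,150): print(bot.solve_ik([*m,z],q2))
bot.line_to([*p,150],100,ori=q) ; bot.line_to([*p,4.5],150)
s=bot.read_state(); print(s["tcp_pos"],s["contact_force"])
bot.move_gripper(30,40); s=bot.read_state(); print(s["width"],s["contact_force"])
bot.line_to([*p,60],100); print(bot.read_state()["width"])
shot("scene","q3s",(180,110,320,220),5.5)
E
```

```text
[ 0.277  0.266 -0.662  0.    -0.642 -0.188]
[ 0.277  0.098 -0.523  0.    -0.95  -0.188]
[ 423.293 -367.098    5.244] [0.014 0.168 0.285]
51.31145124851546 [-1.432  2.203  4.794]
51.47795816342303
```

View pics/q3s.png

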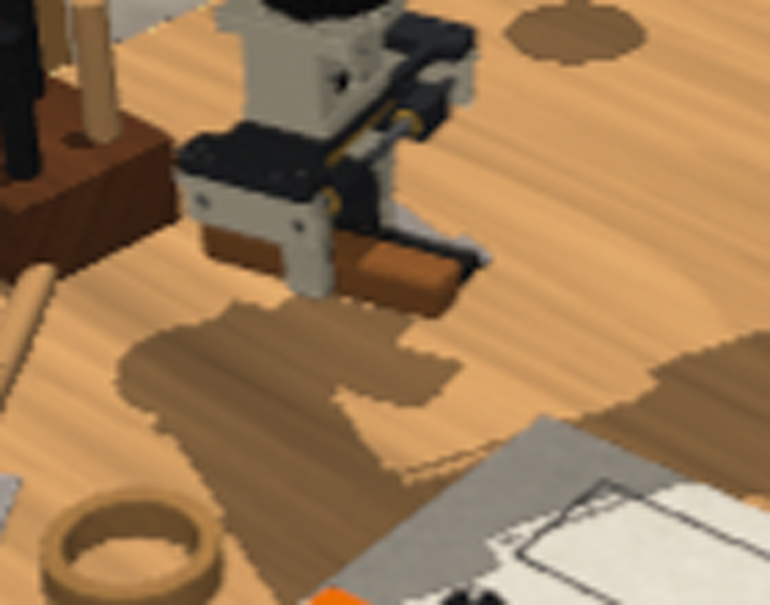

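The squeegee is held level. Carrying it over the rectangle for a look before lowering it.

```bash
python3 - <<'E'
from h import *
m=np.array([471.7,-65.3]); p=np.array([422.7,-366.8])
th=near_th(0.292); q2=quat(th-0.292+0.089)
bot.line_to([*p,110],150)
bot.line_to([*m,110],180,ori=q2); print(bot.read_state()["width"])
bot.line_to([*m,50],120); print(bot.read_state()["width"],bot.read_state()["t"])
shot("scene","q4s",(230,130,400,270),4.5)
E
```

```text
51.64239675175783
51.58708177300985 84.6167
```

View pics/q4s.png

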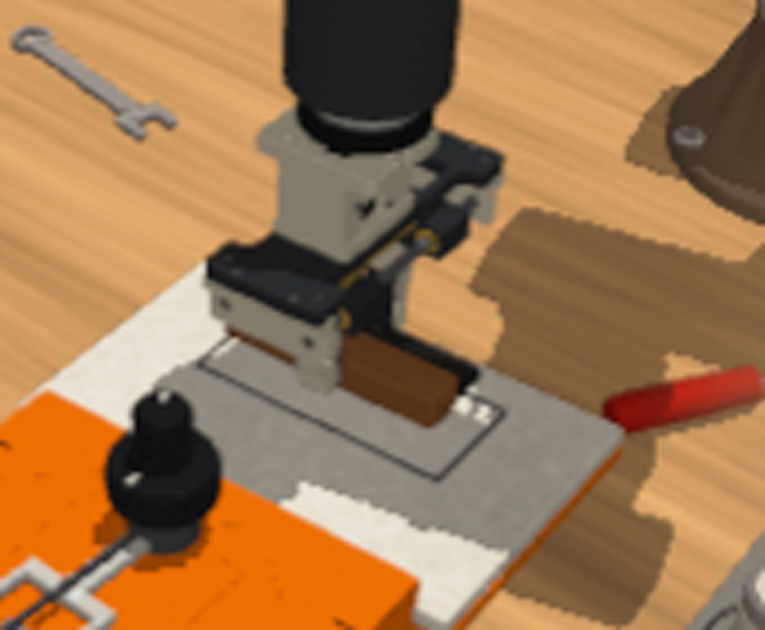

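```bash
python3 - <<'E'
from h import *
m=np.array([471.7,-65.3])
bot.line_to([*m,31],60); s=bot.read_state(); print(s["tcp_pos"],s["contact_force"],s["width"])
bot.move_gripper(64); bot.pause(0.2); bot.line_to([*m,180],200)
bot.move_ptp([350,400,320],quat(near_th(1.5))); bot.pause(.3); print(bot.read_state()["t"])
shot("top","f1",None,1.4); shot("scene","f1s",None,1.4)
crop("f1_raw","f2",(205,110,355,285),3.4); crop("f1s_raw","f2s",(200,150,360,310),3.7)
crop("f1_raw","f3",(90,170,200,315),4)
E
```

```text
[471.7950716  -65.21822786  30.76658032] [-0.36291389  0.42432525  1.04555561] 51.47546455400171
88.8417
```

View pics/f2.png

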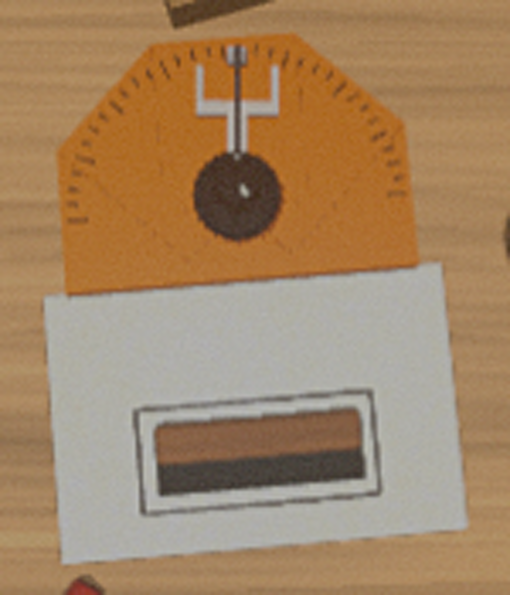

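View pics/f1s.png

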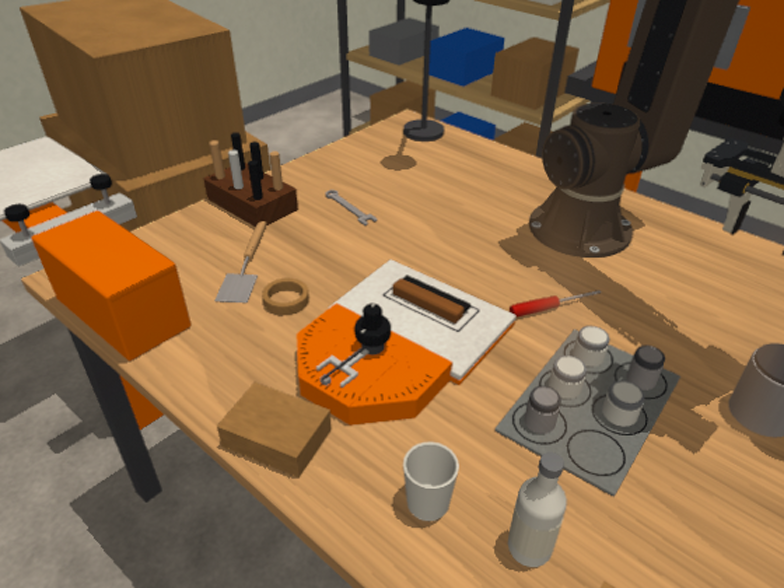

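View pics/f1.png

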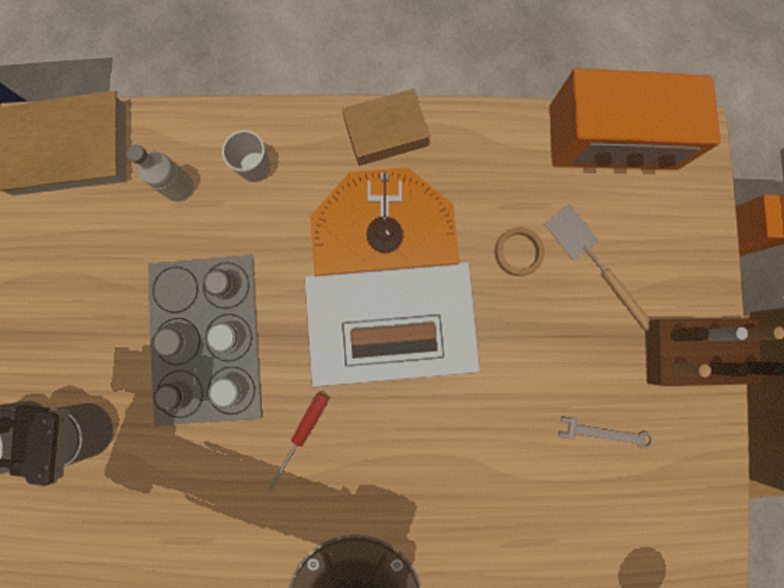

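```bash
python3 - <<'E'
from h import *
a=np.linspace(0,6.29,60)
rings=[(370.7,323.4,25,68),(466.1,331.1,28,58),(378.6,227.1,28,58),(473.8,235,28,58),(570.4,243.7,25,68)]
out=[]
for nm,src,(x0,y0,x1,y1),s in(("top","f1_raw",(95,170,195,310),4),("scene","f1s_raw",(350,220,490,350),4)):
    im=cv2.resize(cv2.imread(f"pics/{src}.png")[y0:y1,x0:x1],None,fx=s,fy=s,interpolation=cv2.INTER_CUBIC)
    for x,y,r,z in rings:
        for rr,zz,c in((r,z,(0,255,0)),(42,8,(255,0,255))):
            uv=(proj(nm,np.c_[x+rr*np.cos(a),y+rr*np.sin(a),0*a+zz])-[x0,y0]+.5)*s-.5
            cv2.polylines(im,[np.int32(uv*16)],True,c,1,4,4)
    cv2.imwrite(f"pics/ov_{nm}.png",im)
E
```

```text
(no output)
```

View pics/ov_top.png

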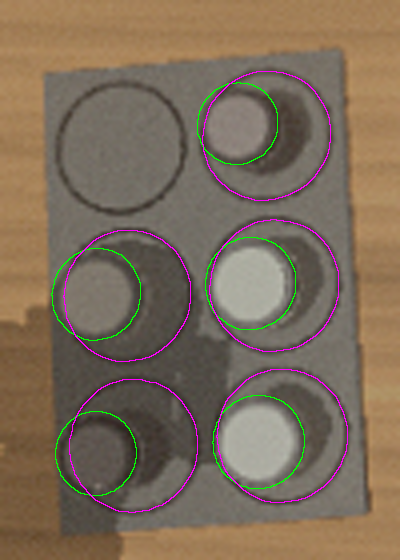

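View pics/ov_scene.png

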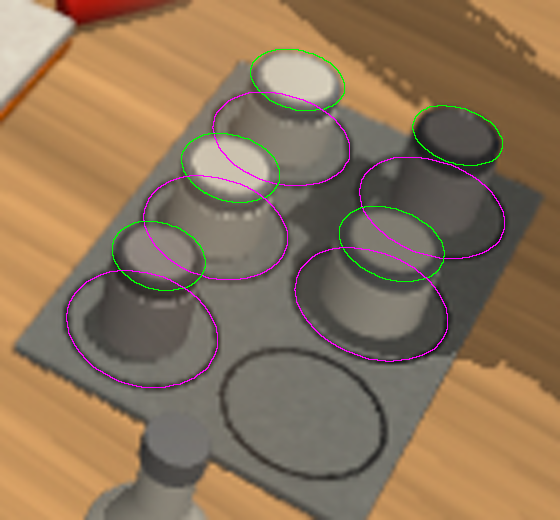

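All the pots match their expected outlines to within 1–2 mm, well inside the rings. Handing in.

```bash
python3 - <<'E'
from plant import bot
bot.close_job()
E
```

```text
the job is handed in; nothing more can be done
```

The job is done in the order asked and handed in at about 89 s of the 210 s allowed.

- **Pots:** Five were present. All now stand upright in their own rings, and the far-left ring is left empty. One white pot was knocked about 4 cm out of its ring partway through, so I picked it up again and re-placed it. In the last pictures all five sit within 1–2 mm of where I meant to put them.
- **Coarse knob:** I turned it about 1.44 rad in two grips. The fork's middle reads 0.0113 rad and the tab 0.0116 rad, so the tab is central between the prongs.
- **Fine knob:** I turned it about 1.60 rad. The needle's tip meets the tab, and the fork did not move while I did it.
- **Squeegee:** It lies flat and lengthwise inside the marked rectangle, clear of the line on every side.
- **Other things on the bench:** The tape, the spatula and the rest look unmoved.

No final check failed. The two cameras disagreed by up to about 5 mm on individual points, such as pot tops and the tab's tip. That stayed within the margins of the grasps and placings. The widths read during each lift and placing showed no loss of grip.

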